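Index the insert fixture to its next place and relock it

TASK

Bring the mould insert with the hollow pocket round to the front of the indexing fixture, beside the wooden hand rest, so that it can be stoned there: pull the index plunger out by its black T-handle and twist it a quarter turn so that it stays out, swing the table round by its upright red handle, then twist the T-handle back so that the plunger is fully home and locks the table. Both inserts stay seated in their nests, and the tools and parts lying on the bench stay where they are.

Things in the scene. Friction and masses are not known exactly. Their poses are not given: they have to be found in the camera images.
- fixture: fixed grey frame of the indexing fixture, round base 194 mm across, 14 mm thick. Origin: centre of its underside, on the table's upright axis. Its +x axis points to the rear (bracket with the index plunger), -x to the front, roughly towards the robot (wooden hand rest along y, 111 mm from the origin, 104 mm long, top at height 68 mm, and a small red pointer); +y is its left
- table (a joint): angle of the turning table (rad), counter-clockwise from above positive, 0 at the start, endless both ways; stays where left (0.12 N m of friction). Two nests, centred 40 mm from the axis, start at the fixture's left (+y) and right (-y): turning +1.571 brings the left one to the front, -1.571 the right one. Top: disc 136 mm across at height 46 mm
- handle_grip (a point): middle of the upright red handle on the table: round, 17 mm across, solid from height 46 to 105 mm, this point at 84 mm; 56 mm from the table's axis, at the fixture's front (-x) at the start. It turns with the table
- plunger (a joint): how far the index plunger is drawn up (m): 0 home in an index hole, 0.008 its nose rides on the flange between holes, 0.010 held out, above 0.0115 free to twist, 0.015 upper stop. A spring pushes it down with 5 N at home, 10 N at the stop
- tee (a joint): twist of the T-handle (rad), counter-clockwise from above positive, stops at -1.75 and 1.75. Near 0 at the start: the cross pin sits in deep slots and can twist 0.1 at most until drawn up 11.5 mm. At +1.57 or -1.57 (either will do) it rests in notches 1.3 mm deep and stays out by itself. To free it lift 1.5 mm, or just twist firmly; at 0 it slides down again
- tee_grip (a point): centre of the plunger's black T-handle bar: 46 mm long, 15 mm wide, 19 mm high, centre at height 83.5 mm when home, underside 3 mm above a steel sleeve 22 mm across. It rises and twists with the handle. Long side along the fixture's y axis when home, along its x axis when held out
- plunger_axis (a point): fixed point on the plunger's upright axis, 81 mm from the table's axis towards the fixture's +x, at height 52 mm on top of the bracket (which is 34 mm wide and spans 70 to 119 mm along +x). Below it runs the table's steel flange with four index holes 13 mm wide, a quarter turn apart; the plunger drops home only there, centring the table from up to 0.05 rad away, and then leaves 0.02 rad of play
- front_place (a point): fixed point on the fixture: the centre of the nest place at the front (40 mm from the axis towards -x, height 46 mm, the table's top). Mind the surroundings: a stack of steel mould plates 330 mm tall stands behind the fixture, its front face at x = 0.57 m from y = -0.10 m rightwards, and a toggle clamp with a red grip, 145 mm tall, stands at the fixture's left
- pocket_insert: grey steel cavity insert, a block 40 x 46 x 32 mm with a hollow pocket in its top; it lies loose in one of the two nests (low steel strips 6 mm high). Origin at the centre of its underside (height 46 mm when seated)
- core_insert: grey steel core insert, a block 36 x 50 mm with a raised boss on top, 34 mm high in all; it lies loose in the other nest. Origin at the centre of its underside (height 46 mm when seated)
- oil_stone: dark grey oil stone stick lying on the bench, 26 x 100 x 13 mm, origin at the centre of its underside
- parts_brush: flat parts brush with a wooden handle lying on the bench, 30 x 186 x 12 mm, origin at the centre of its underside
- parallel: ground steel parallel bar lying on the bench, 14 x 110 x 22 mm, origin at the centre of its underside

How it is judged (in metres and radians):
On the way, in this order (a step that is already met when the one before it is completed fails the run):
1. the plunger is drawn out and twisted a quarter turn, and stays held out with the T-handle let go (value of joint plunger above 0.0085 m and (value of joint tee above 1.2 rad or value of joint tee below -1.2 rad) and contact force between plunger and the fingers below 0.3 N), for 0.2 s.
2. the table has been swung so that the pocketed insert is about at the front (within 12 mm) (horizontal distance between pocket_insert and front_place below 0.012 m).
At the end, for the whole second after the job is handed in: The pocketed insert's centre is within 6 mm of the front place, the plunger is home (drawn less than 2 mm) with its T-handle within 0.25 rad of its starting direction, so the table is locked and at rest, and both inserts sit in their nests (undersides less than 3 mm above the table top) (horizontal distance between pocket_insert and front_place below 0.006 m and value of joint plunger below 0.002 m and value of joint tee between -0.25 and 0.25 rad and z of each of pocket_insert, core_insert in the frame of fixture below 0.049 m and velocity of joint table between -0.05 and 0.05 rad/s and linear speed of pocket_insert below 0.02 m/s); the robot touches nothing.
It fails at once if an insert is lifted out of its nest or tipped (z of any of pocket_insert, core_insert in the frame of fixture above 0.053 m or angle between any of pocket_insert, core_insert's own z axis and vertical above 0.2 rad).
It fails at once if a tool or part lying on the bench is moved more than 20 mm (distance of any of oil_stone, parts_brush, parallel from where it was at the start of the episode above 0.02 m).
It also fails if it takes over 61 s, if anything falls off the work surface, if the arm or the gripper's body presses on something with over 40 N, if the wrist force passes 120 N, or if a joint passes its speed limit or range.

ROBOT

A 6-joint arm with a two-finger parallel gripper is mounted at the origin on the work surface; the furniture and walls round the work are solid. World frame = base frame: x ahead of the robot, y to its left, z up, the work surface at z = 0. Lengths are in m, angles in degrees, forces in N, time in s.
With the tool pointing down it reaches from about 0.4 to 0.825 m from the base axis. Payload 7 kg.
Tool frame: the origin (TCP) lies midway between the tips of the shut fingers; the grasp point (between the pads) lies r.grip_depth behind it (r.grip_depth is the distance from the TCP to the grasp point, in m); z points along the fingers, y is the line along which they close (so a half turn about z gives the same grasp; the last joint's range is limited). The gripper opens to 88 mm and grips with 3 to 60 N. Pads are 19 mm wide; open, the fingers measure 130 mm over their backs; the gripper's body (78 mm by 193 mm) begins 47 mm behind the grasp point.
Start: joints at [-48.925, 20.546, 0.682, 0, -70.136, -16.507], TCP at [0.281, -0.614, 0.227] pointing down, gripper open.
Joint ranges: [-176.03, 176.03], [-82.01, 121.73], [-58.28, 71.71], [-173.87, 95.51], [-174.79, -0.11], [-173.66, 173.66]. Speed limits (degrees/s): [136.94, 136.94, 172.46, 180, 180, 180].

INTERFACE

Orientations are given as [roll, pitch, yaw] about the fixed x, y, z axes, in that order (R = Rz(yaw) Ry(pitch) Rx(roll)).
In Python, from plant import r gives the robot as it stands.
- The arm moves only by the shell command python3 drive.py 'ROWS' [OPENING] [FORCE]. ROWS is a JSON list of rows, 1 to 12 of them, each of 6 numbers: dx, dy, dz in m, then a rotation vector rx, ry, rz in degrees; each row is the pose to reach, as a shift and turn from the pose commanded when the command began, along the tool's axes at that moment; what a row does not reach only later rows make up. A row lasts 1/12 s, in which the tool goes at most 0.0417 m and 7.16 degrees, less where a joint would pass 70% of its speed; a pose out of reach is approached as far as the arm can. OPENING is the finger opening in m, set as the command begins (- or left out keeps the last). The fingers move at their own pace and stop on an object; FORCE is the grip in N (left out, the last holds). Time passes only in rows, so rows that do not move let the fingers close. It prints the time, the measured TCP pose, the force, the opening and the grip force at its end.
- r.get_state(): the state, without advancing time (a new reading comes with each control period).
- r.capture(name): name is "scene" or "top" or "wrist"; returns a dict with "frame" (420x560x3 uint8, red, green, blue), "z_map" (420x560 float32, m along the optical axis (not along the pixel's ray), 0 where there is no reading), "fx", "fy", "cx", "cy" (pixels), "cam_to_world" (4x4, takes a point from camera to world coordinates). Camera axes: x right, y down, z forward; pixel columns grow to the right and rows downward; lengths in m; the calibration is good to about 2 mm. A picture is of the moment at which its call begins.
- r.close_job(): hands the job in; it is judged then, once.
The state is a dict: "time_s": time; "joints": joint angles; "qd": joint speeds; "joint_torque": joint torques, N m; "tcp_pos": TCP position; "eef_rot": TCP orientation; "contact_force": force on the tool from outside, world axes, zero at the start; "moment": the same for the moment, N m; "gripper_width": finger opening in m; "gripper_force": force on a finger pad.
Only numpy, scipy, OpenCV 4.12 (cv2) and the standard library are available. Lean on these libraries where they do the work, as an engineer would, in place of code of your own. Each camera call takes 0.05 s, during which the arm holds its last target. There are 200 camera calls.

## Working session

There is one attempt and no reset: what is moved stays moved. The work goes in short steps, Python scripts to look and compute and a shell command to move; the robot and the scene stay as the last step left them, time stands still between calls to the robot, and variables do not carry over. Pictures are saved under pics/ and viewed, at most 10 in all, crops included, and the job is handed in when it is done.

```bash
ls; mkdir -p pics
cat > h.py <<'E'
import numpy as np,cv2
from plant import r
def cap(n):
    d=r.capture(n); np.savez(f'/tmp/{n}.npz',**d); return d
def save(d,f,crop=None,s=1):
    im=d['frame'][:,:,::-1]
    if crop: x0,y0,x1,y1=crop; im=im[y0:y1,x0:x1]
    cv2.imwrite(f'pics/{f}.png',cv2.resize(im,None,fx=s,fy=s,interpolation=cv2.INTER_CUBIC))
def px(d,u,v):
    z=d['z_map'][int(v),int(u)]
    return (d['cam_to_world']@np.array([(u-d['cx'])/d['fx']*z,(v-d['cy'])/d['fy']*z,z,1]))[:3]
def cloud(d):
    z=d['z_map'];v,u=np.indices(z.shape)
    p=np.stack([(u-d['cx'])/d['fx']*z,(v-d['cy'])/d['fy']*z,z,np.ones_like(z)],-1)@d['cam_to_world'].T
    return p[...,:3]
E
python3 - <<'E'
from h import *
for n in ('top','scene'):
    d=cap(n); save(d,n+'1',None,1.4); print(n,d['cam_to_world'].round(3).tolist(),d['fx'])
s=r.get_state(); print(s['time_s'],s['tcp_pos'],s['eef_rot'],r.grip_depth)
E
```

```text
drive.py
pics
plant.py
top [[-0.029, -0.999, 0.045, 0.405], [-0.999, 0.028, -0.024, -0.141], [0.022, -0.046, -0.999, 1.0], [0.0, 0.0, 0.0, 1.0]] 454.0507019210287
scene [[0.667, -0.313, 0.677, -0.137], [-0.745, -0.257, 0.615, -0.684], [-0.018, -0.914, -0.405, 0.431], [0.0, 0.0, 0.0, 1.0]] 420.3169209479065
0.1 [ 0.28042249 -0.6134994   0.22570045] [ 1.79912110e+02 -9.46008061e-03 -1.55438458e+02] 0.0188
```

View pics/top1.png

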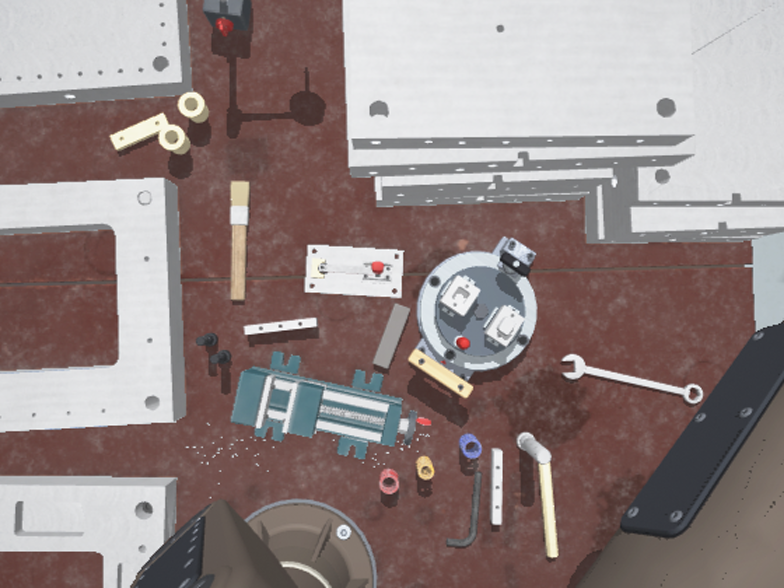

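View pics/scene1.png

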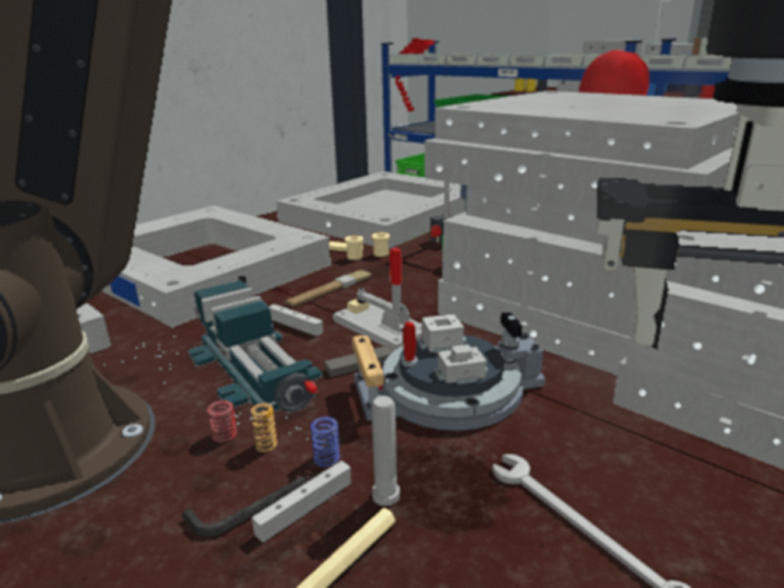

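Top view: the fixture is centred near (477,310), T-handle (515,258), red handle (463,343), hand rest (440,372), the inserts at (458,297) and (503,325). The scene view shows the upright clamp and the steel stack near the plunger. Next: an enlarged crop and depth measurements.

Run:
```python
from h import *
d=dict(np.load('/tmp/top.npz')); save(d,'top_c',(280,155,400,290),4.4)
P=cloud(d); f=d['frame'].astype(int)
R,G,B=f[...,0],f[...,1],f[...,2]
v,u=np.indices(R.shape); roi=(u>280)&(u<400)&(v>155)&(v<290)
def blob(name,m):
    m=m&roi; p=P[m]; print(name,m.sum(),np.median(p,0).round(4),p.min(0).round(3),p.max(0).round(3), 'px',u[m].mean().round(1),v[m].mean().round(1))
blob('red',(R>120)&(G<60)&(B<60)&(P[...,2]>.07))
blob('tee',(R<50)&(G<50)&(B<50)&(P[...,2]>.08))
blob('wood',(R>150)&(B<R-40)&(P[...,2]>.05)&(P[...,2]<.08))
blob('ins',(P[...,2]>.068)&(P[...,2]<.083))
m=roi&(P[...,2]>.008)&(P[...,2]<.02); 
q=P[m][:,:2]; 
# base circle: robust fit to ring points
from scipy.optimize import least_squares
hull=cv2.convexHull(q[(np.hypot(*(q-[.53,-.14]).T)<.2)].astype(np.float32))[:,0]
print('n',len(q),hull.round(3).tolist())
```

```text
red 25 [ 0.3585 -0.2511  0.0977] [ 0.353 -0.262  0.072] [ 0.366 -0.249  0.107] px 328.6 244.9
tee 38 [ 0.4657 -0.3308  0.0904] [ 0.454 -0.351  0.084] [ 0.481 -0.316  0.094] px 365.6 190.2
wood 506 [ 0.3144 -0.226   0.0679] [ 0.277 -0.271  0.052] [ 0.365 -0.18   0.072] px 314.5 266.4
ins 1041 [ 0.3879 -0.2665  0.0722] [ 0.28  -0.35   0.068] [ 0.488 -0.184  0.083] px 337.9 232.6
n 1034 [[0.5180000066757202, -0.33500000834465027], [0.503000020980835, -0.16599999368190765], [0.503000020980835, -0.16300000250339508], [0.49799999594688416, -0.16300000250339508], [0.4090000092983246, -0.16099999845027924], [0.38999998569488525, -0.1599999964237213], [0.3490000069141388, -0.1589999943971634], [0.3440000116825104, -0.1589999943971634], [0.34299999475479126, -0.20900000631809235], [0.34299999475479126, -0.210999995470047], [0.34700000286102295, -0.2199999988079071], [0.4869999885559082, -0.32899999618530273], [0.5109999775886536, -0.33799999952316284], [0.5139999985694885, -0.33899998664855957], [0.5180000066757202, -0.3400000035762787]]
```

View pics/top_c.png

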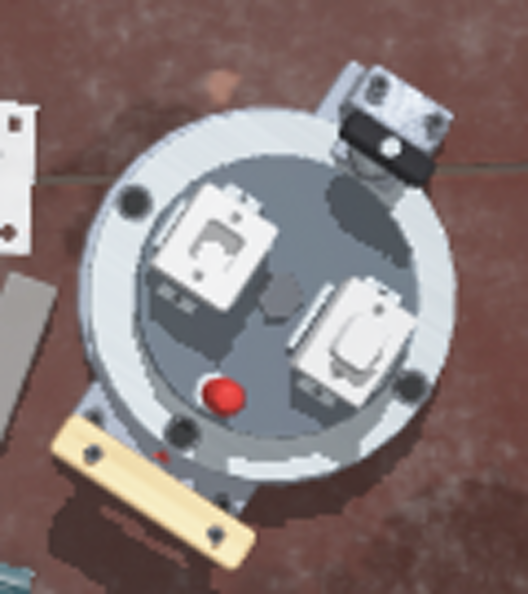

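Crop: the pocketed insert is upper left (215,245), i.e. at the fixture's left, so the table turns +1.571. The T-bar centre is at (391,147), red handle top (222,396), hub (282,297), hand rest screws (93,454) and (217,535).

```bash
cat >> h.py <<'E'
def ray(d,u,v,z):
    C=d['cam_to_world']; o=C[:3,3]; k=C[:3,:3]@np.array([(u-d['cx'])/d['fx'],(v-d['cy'])/d['fy'],1.])
    return o+k*(z-o[2])/k[2]
E
python3 - <<'E'
from h import *
d=dict(np.load('/tmp/top.npz'))
for n,u,v,z in [('tee',391,147,.094),('teeL',348,122,.092),('teeR',430,172,.092),('red',222,396,.105),('hub',282,297,.046),('s1',93,454,.068),('s2',217,535,.068),('pock',215,245,.078),('core',355,343,.08)]:
    u=u/4.4+280-.4;v=v/4.4+155-.4
    print(n,ray(d,u,v,z).round(4),px(d,round(u),round(v)).round(4))
P=cloud(d); m=(P[...,2]>.15)&(P[...,0]>.4)&(P[...,1]<-.1)&(P[...,1]>-.5); print('stack min x',[(h,P[m&(P[...,2]>h)][:,0].min().round(3)) for h in(.15,.2,.25,.3)])
E
```

```text
tee [ 0.4701 -0.3367  0.094 ] [ 0.47   -0.3352  0.0964]
teeL [ 0.4822 -0.3178  0.092 ] [ 0.483  -0.3188  0.0901]
teeR [ 0.4583 -0.3546  0.092 ] [ 0.4579 -0.3547  0.0887]
red [ 0.3597 -0.2542  0.105 ] [ 0.3589 -0.2541  0.1047]
hub [ 0.403 -0.292  0.046] [ 0.4032 -0.2918  0.0515]
s1 [ 0.3327 -0.1978  0.068 ] [ 0.3326 -0.1981  0.0722]
s2 [ 0.2935 -0.2544  0.068 ] [ 0.294  -0.2544  0.0688]
pock [ 0.428  -0.2567  0.078 ] [ 0.4289 -0.2571  0.0673]
core [ 0.3809 -0.3196  0.08  ] [ 0.3801 -0.319   0.0803]
stack min x [(0.15, np.float64(0.405)), (0.2, np.float64(0.405)), (0.25, np.float64(0.405)), (0.3, np.float64(0.405))]
```

```bash
cat >> h.py <<'E'
from scipy.spatial.transform import Rotation as Ro
def tool(yang,lean=0,ldir=0):
    "tool y at heading yang (deg, horizontal); body leans by lean towards heading ldir (perp. to y)"
    a,l,b=np.radians([yang,lean,ldir])
    y=np.array([np.cos(a),np.sin(a),0]); z=-np.array([np.sin(l)*np.cos(b),np.sin(l)*np.sin(b),np.cos(l)])
    return np.c_[np.cross(y,z),y,z]
def delta(p,R,s=None):
    s=s or r.get_state(); R0=Ro.from_euler('xyz',s['eef_rot'],degrees=True).as_matrix()
    d=R0.T@(np.array(p)-s['tcp_pos']); w=Ro.from_matrix(R0.T@R).as_rotvec(degrees=True)
    n=max(np.linalg.norm(d)/.0417,np.linalg.norm(w)/7.16)
    print('delta',d.round(4),w.round(2),'rows',round(n,1)); return d,w
def st():
    s=r.get_state(); print(round(s['time_s'],2),s['tcp_pos'].round(4),s['eef_rot'].round(2),'F',s['contact_force'].round(1),'M',s['moment'].round(2),'w',round(s['gripper_width'],4),round(s['gripper_force'],1)); return s
E
python3 - <<'E'
from h import *
T=tool(145.5,15,235.5); delta([.440,-.337,.17],T)
d=dict(np.load('/tmp/top.npz'))
print('clamp red',px(d,269,190),'j6',r.get_state()['joints'])
P=cloud(d); m=(P[...,0]>.4)&(P[...,1]<-.1)&(P[...,1]>-.45)&(P[...,2]>.12); v,u=np.nonzero(m&(np.indices(m.shape)[0]<160))
q=P[v,u]; print([(z,q[(q[:,2]>z)&(q[:,2]<z+.04)][:,0].min().round(3)) for z in (.12,.16,.2,.24,.28,.32)if ((q[:,2]>z)&(q[:,2]<z+.04)).any()])
E
```

```text
delta [-0.2601  0.1851  0.0559] [ -3.96 -14.62 -30.77] rows 7.8
clamp red [ 0.46765092 -0.13714405  0.14583252] j6 [-4.89255326e+01  2.05883129e+01  6.38044990e-01 -1.69177853e-02
 -7.01366870e+01 -1.65071721e+01]
[(0.12, np.float64(0.572)), (0.16, np.float64(0.572)), (0.2, np.float64(0.571)), (0.24, np.float64(0.571)), (0.28, np.float64(0.571)), (0.32, np.float64(0.587))]
```

```bash
python3 drive.py '[[-0.065,0.046,0.014,-1,-3.65,-7.7],[-0.13,0.0925,0.028,-2,-7.3,-15.4],[-0.195,0.139,0.042,-3,-11,-23],[-0.26,0.185,0.056,-4,-14.6,-30.8],[-0.26,0.185,0.056,-4,-14.6,-30.8],[-0.26,0.185,0.056,-4,-14.6,-30.8],[-0.26,0.185,0.056,-4,-14.6,-30.8],[-0.26,0.185,0.056,-4,-14.6,-30.8],[-0.26,0.185,0.056,-4,-14.6,-30.8],[-0.26,0.185,0.056,-4,-14.6,-30.8]]' 0.045 40
python3 - <<'E'
from h import *
st(); d=cap('wrist'); save(d,'w1',None,1.4); print(d['cam_to_world'].round(3).tolist())
E
```

```text
time_s: 0.93
tcp_pos: [0.4406, -0.3358, 0.1703]
eef_rot: [180.0, 15.0, -124.3]
contact_force: [-0.3, -0.1, 0.2]
gripper_width: 0.0448
gripper_force: 0.0
0.93 [ 0.4406 -0.3358  0.1703] [ 180.     14.96 -124.28] F [-0.3 -0.1  0.2] M [-0.73  0.53 -0.  ] w 0.0448 0.0
[[-0.826, 0.477, 0.3, 0.374], [0.563, 0.7, 0.44, -0.433], [-0.001, 0.532, -0.847, 0.303], [0.0, 0.0, 0.0, 1.0]]
```

View pics/w1.png

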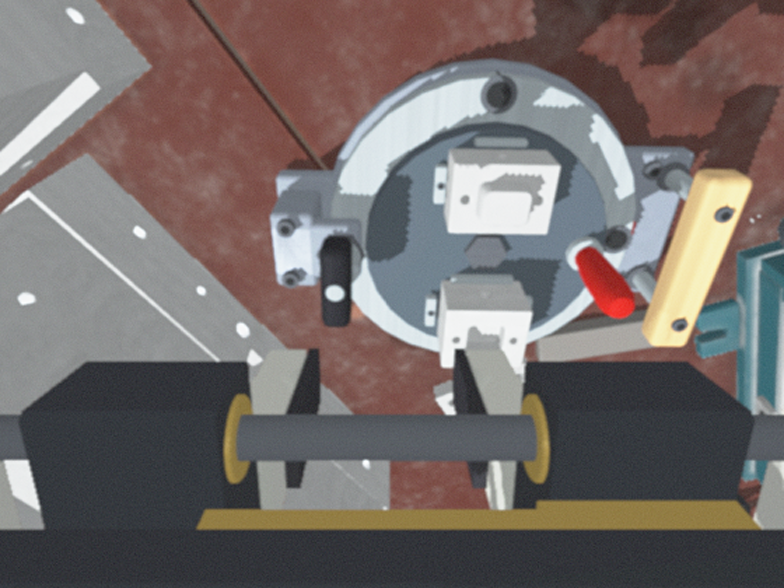

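Wrist view: T-bar dot at (335,293), hub (487,250), handle top (619,303), core insert (500,195) above and pocket insert (485,315) below, as expected.

Run:
```python
from h import *
d=dict(np.load('/tmp/wrist.npz'));t=dict(np.load('/tmp/top.npz'))
def tri(a,b):
    o=[];k=[]
    for D,(u,v) in ((d,a),(t,b)):
        C=D['cam_to_world'];o.append(C[:3,3]);w=C[:3,:3]@np.array([(u-D['cx'])/D['fx'],(v-D['cy'])/D['fy'],1.]);k.append(w/np.linalg.norm(w))
    A=sum(np.eye(3)-np.outer(w,w) for w in k);b=sum((np.eye(3)-np.outer(w,w))@p for w,p in zip(k,o));return np.linalg.solve(A,b).round(4)
W=lambda u,v:(u/1.4-.2,v/1.4-.2)
C=lambda u,v:(u/4.4+279.6,v/4.4+154.6)
print('tee',tri(W(335,293),C(391,147)),ray(d,*W(335,293),.094))
print('hub',tri(W(487,250),C(282,297)),ray(d,*W(487,250),.05))
print('handle',tri(W(620,303),C(222,396)),ray(d,*W(620,303),.105))
print('s1,s2',ray(d,*W(679,325),.068),ray(d,*W(725,214),.068))
print('bar ends',ray(d,*W(337,237),.093),ray(d,*W(337,325),.093))
```

```text
tee [ 0.4699 -0.3362  0.0964] [ 0.4710367  -0.33504183  0.094     ]
hub [ 0.4031 -0.2909  0.0528] [ 0.40349464 -0.28936678  0.05      ]
handle [ 0.3589 -0.255   0.0986] [ 0.35900128 -0.26057186  0.105     ]
s1,s2 [ 0.33379929 -0.19485016  0.068     ] [ 0.29342423 -0.25058664  0.068     ]
bar ends [ 0.45215516 -0.3584131   0.093     ] [ 0.48248682 -0.3184972   0.093     ]
```

Run:
```python
from h import *
T=tool(144.8,15,234.8); delta([.4717,-.3336,.13],T); delta([.4717,-.3336,.077],T)
```

```text
delta [-0.0094 -0.0239  0.0444] [ 0.19 -0.06  0.82] rows 1.2
delta [ 0.0043 -0.0239  0.0956] [ 0.19 -0.06  0.82] rows 2.4
```

```bash
python3 drive.py '[[-0.0094,-0.024,0.022,0.2,0,0.8],[-0.0094,-0.024,0.0444,0.2,0,0.8],[-0.0094,-0.024,0.0444,0.2,0,0.8],[-0.002,-0.024,0.07,0.2,0,0.8],[0.003,-0.024,0.09,0.2,0,0.8],[0.0043,-0.024,0.0956,0.2,0,0.8],[0.0043,-0.024,0.0956,0.2,0,0.8],[0.0043,-0.024,0.0956,0.2,0,0.8]]' 0.045 40
python3 drive.py '[[0,0,0,0,0,0],[0,0,0,0,0,0],[0,0,0,0,0,0],[0,0,0,0,0,0],[0,0,0,0,0,0],[0,0,0,0,0,0]]' 0.0 6
python3 - <<'E'
from h import *
st()
E
```

```text
time_s: 1.65
tcp_pos: [0.4715, -0.3353, 0.0781]
eef_rot: [-179.9, 14.9, -125.3]
contact_force: [1.3, -0.2, 1.4]
gripper_width: 0.0448
gripper_force: 0.0
time_s: 2.15
tcp_pos: [0.4721, -0.3344, 0.0776]
eef_rot: [-179.9, 15.0, -125.3]
contact_force: [0.1, 0.0, 2.4]
gripper_width: 0.0152
gripper_force: 6.0
2.15 [ 0.4721 -0.3344  0.0776] [-179.9    14.96 -125.25] F [0.1 0.  2.4] M [-0.38  0.34 -0.  ] w 0.0152 6.0
```

```bash
python3 drive.py '[[0,0,0,0,0,0],[0,0,0,0,0,0],[-0.0012,0,-0.0044,0,0,0],[-0.0024,0,-0.0088,0,0,0],[-0.0035,0,-0.0131,0,0,0],[-0.0035,0,-0.0131,0,0,0],[-0.0035,0,-0.0131,0,0,0]]' 0.0 55
python3 - <<'E'
from h import *
s=st(); d=cap('top'); save(d,'x1',(330,165,400,215),8)
c=np.array([.470,-.336]); p=s['tcp_pos']; R0=Ro.from_euler('xyz',s['eef_rot'],degrees=True)
for a in range(-7,-99,-7):
    q=Ro.from_euler('z',a,degrees=True); pn=p.copy(); pn[:2]=c+(q.as_matrix()[:2,:2]@(p[:2]-c))
    w=(R0.inv()*q*R0).as_rotvec(degrees=True); print(a,(R0.inv().as_matrix()@(pn-p)).round(4).tolist(),w.round(2).tolist())
E
```

```text
time_s: 2.73
tcp_pos: [0.4718, -0.3342, 0.0904]
eef_rot: [-180.0, 15.0, -125.3]
contact_force: [4.7, -2.4, -9.8]
gripper_width: 0.0147
gripper_force: 55.0
2.73 [ 0.4718 -0.3342  0.0904] [-179.96   14.96 -125.29] F [ 4.7 -2.4 -9.8] M [-2.32 -0.7  -0.48] w 0.0147 55.0
-7 [0.0001, -0.0003, -0.0] [1.81, 0.0, 6.76]
-14 [0.0002, -0.0006, -0.0] [3.61, 0.01, 13.53]
-21 [0.0003, -0.0009, -0.0001] [5.42, 0.01, 20.29]
-28 [0.0005, -0.0011, -0.0001] [7.23, 0.02, 27.05]
-35 [0.0007, -0.0013, -0.0002] [9.03, 0.02, 33.81]
-42 [0.0009, -0.0016, -0.0002] [10.84, 0.03, 40.58]
-49 [0.0011, -0.0017, -0.0003] [12.65, 0.03, 47.34]
-56 [0.0014, -0.0019, -0.0004] [14.46, 0.04, 54.1]
-63 [0.0016, -0.002, -0.0004] [16.26, 0.04, 60.86]
-70 [0.0019, -0.0021, -0.0005] [18.07, 0.05, 67.63]
-77 [0.0022, -0.0021, -0.0006] [19.88, 0.05, 74.39]
-84 [0.0025, -0.0021, -0.0007] [21.68, 0.06, 81.15]
-91 [0.0028, -0.0021, -0.0008] [23.49, 0.06, 87.92]
-98 [0.0031, -0.002, -0.0008] [25.3, 0.07, 94.68]
```

```bash
python3 drive.py '[[0.0001,-0.0003,0,1.3,0,4.8],[0.0002,-0.0006,0,3,0,11.2],[0.0003,-0.0009,-0.0001,4.8,0,18],[0.0005,-0.0011,-0.0001,6.6,0,24.6],[0.0006,-0.0013,-0.0002,8.4,0,31.3],[0.0008,-0.0015,-0.0002,10.1,0,37.8],[0.001,-0.0017,-0.0003,11.9,0,44.4]]'
python3 - <<'E'
from h import *
s=st()
E
```

```text
time_s: 3.37
tcp_pos: [0.4725, -0.3357, 0.0904]
eef_rot: [180.0, 15.0, -171.6]
contact_force: [6.1, -0.6, -10.9]
gripper_width: 0.0146
gripper_force: 55.0
3.37 [ 0.4725 -0.3357  0.0904] [ 179.99   15.02 -171.6 ] F [  6.1  -0.6 -10.9] M [-0.36 -0.39 -0.16] w 0.0146 55.0
```

```bash
python3 drive.py '[[0.0001,-0.0003,0,1.6,0,6],[0.0002,-0.0006,0,3.3,0,12.4],[0.0004,-0.0009,-0.0001,5.1,0,19],[0.0005,-0.0011,-0.0001,6.8,0,25.6],[0.0006,-0.0013,-0.0002,8.6,0,32.2],[0.0008,-0.0015,-0.0002,10.2,0,38.2],[0.001,-0.0017,-0.0003,11.4,0,42.6],[0.001,-0.0017,-0.0003,11.4,0,42.6],[0.001,-0.0017,-0.0003,11.4,0,42.6]]' 
python3 drive.py '[[0.0003,0,0.001,0,0,0],[0.0009,0,0.0034,0,0,0],[0.0009,0,0.0034,0,0,0]]'
python3 - <<'E'
from h import *
s=st()
E
```

```text
time_s: 4.12
tcp_pos: [0.4721, -0.3372, 0.0905]
eef_rot: [-180.0, 15.0, 144.7]
contact_force: [7.6, 0.9, -10.0]
gripper_width: 0.0146
gripper_force: 55.0
time_s: 4.37
tcp_pos: [0.4724, -0.3375, 0.0876]
eef_rot: [-180.0, 15.1, 144.7]
contact_force: [5.1, 6.2, -2.7]
gripper_width: 0.0143
gripper_force: 55.0
4.37 [ 0.4724 -0.3375  0.0876] [-179.99   15.08  144.71] F [ 5.1  6.2 -2.7] M [ 2.62 -0.69  0.67] w 0.0143 55.0
```

```bash
python3 drive.py '[[0,0,0,0,0,0],[0,0,0,0,0,0],[0,0,0,0,0,0],[0,0,0,0,0,0]]' 0.04 55
python3 drive.py '[[0,0,-0.02,0,0,0],[0,0,-0.05,0,0,0],[0,0,-0.08,0,0,0],[0,0,-0.08,0,0,0],[0,0,-0.08,0,0,0]]'
python3 - <<'E'
from h import *
st(); d=cap('wrist'); save(d,'w2',None,1.4); cap('top')
a=35.2; yaw=-35.2; ax=np.array([.4038,-.2893])
h=ax+.056*np.array([np.cos(np.radians(144.8)),np.sin(np.radians(144.8))]); print('handle',h)
T=tool(54.8); delta([*h,.14],T); delta([*h,.072],T)
E
```

```text
time_s: 4.7
tcp_pos: [0.4713, -0.3381, 0.0874]
eef_rot: [-179.9, 15.0, 144.7]
contact_force: [-0.3, 0.5, -0.4]
gripper_width: 0.0356
gripper_force: 0.0
time_s: 5.12
tcp_pos: [0.4555, -0.3261, 0.1667]
eef_rot: [179.9, 15.3, 144.6]
contact_force: [-0.4, 0.2, -1.9]
gripper_width: 0.04
gripper_force: 0.0
5.12 [ 0.4555 -0.3261  0.1667] [179.94  15.25 144.64] F [-0.4  0.2 -1.9] M [0.44 0.75 0.01] w 0.04 0.0
handle [ 0.35803989 -0.25701979]
delta [ 0.1205  0.0004 -0.0073] [-0.05 15.01 -0.17] rows 2.9
delta [0.1381 0.0005 0.0584] [-0.05 15.01 -0.17] rows 3.6
```

View pics/w2.png

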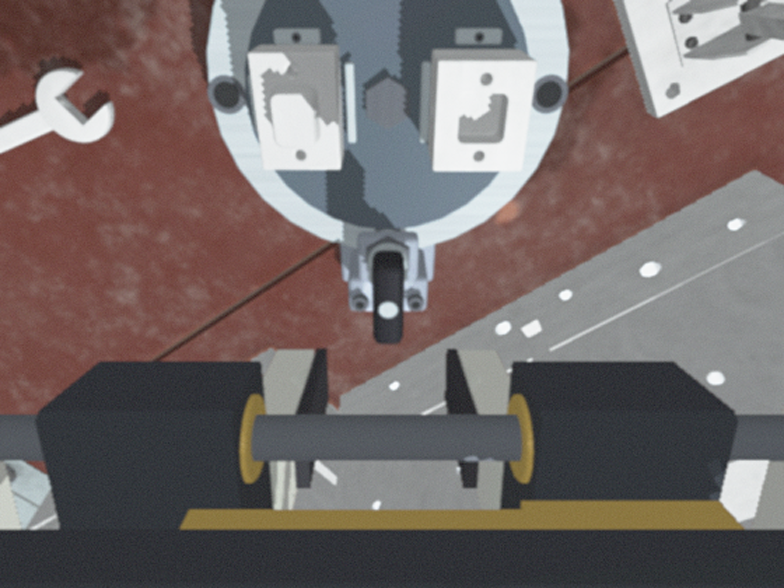

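The T-bar now lies along the fixture's x axis (388,250–340), held out; both inserts are seated. Now to the handle.

```bash
python3 drive.py '[[0.03,0,-0.002,0,3.7,0],[0.06,0,-0.004,0,7.5,0],[0.09,0,-0.0055,0,11.2,0],[0.1205,0.0004,-0.0073,0,15,-0.2],[0.1205,0.0004,-0.0073,0,15,-0.2],[0.1205,0.0004,-0.0073,0,15,-0.2],[0.1293,0.0005,0.0256,0,15,-0.2],[0.1381,0.0005,0.0584,0,15,-0.2],[0.1381,0.0005,0.0584,0,15,-0.2],[0.1381,0.0005,0.0584,0,15,-0.2]]' 0.05 55
python3 drive.py '[[0,0,0,0,0,0],[0,0,0,0,0,0],[0,0,0,0,0,0],[0,0,0,0,0,0],[0,0,0,0,0,0],[0,0,0,0,0,0]]' 0.0 6
python3 - <<'E'
from h import *
s=st(); print(s['joints'].round(1))
p=s['tcp_pos']; R0=Ro.from_euler('xyz',s['eef_rot'],degrees=True); c=np.array([.4038,-.2893]); print('rad',p[:2]-c,np.hypot(*(p[:2]-c)))
for a in range(6,50,6):
    q=Ro.from_euler('z',a,degrees=True); pn=p.copy(); pn[:2]=c+(q.as_matrix()[:2,:2]@(p[:2]-c))
    w=(R0.inv()*q*R0).as_rotvec(degrees=True); print(a,(R0.inv().as_matrix()@(pn-p)).round(4).tolist(),w.round(2).tolist())
E
```

```text
time_s: 6.05
tcp_pos: [0.3574, -0.2573, 0.0712]
eef_rot: [-179.8, -0.2, 144.9]
contact_force: [-0.0, -1.2, 0.7]
gripper_width: 0.05
gripper_force: 0.0
time_s: 6.55
tcp_pos: [0.359, -0.2571, 0.0729]
eef_rot: [-180.0, 0.1, 144.8]
contact_force: [-2.5, -1.8, 4.4]
gripper_width: 0.0172
gripper_force: 6.0
6.55 [ 0.359  -0.2571  0.0729] [-1.7998e+02  1.0000e-01  1.4485e+02] F [-2.5 -1.8  4.4] M [-0.35  0.36  0.05] w 0.0172 6.0
[-9.800e+00  8.200e+00 -3.970e+01  1.000e-01 -4.210e+01 -1.154e+02]
rad [-0.04479101  0.03216584] 0.05514413377110051
6 [-0.0002, -0.0058, 0.0] [-0.01, -0.0, -6.0]
12 [-0.0011, -0.0115, 0.0] [-0.02, -0.0, -12.0]
18 [-0.0025, -0.0171, 0.0] [-0.03, -0.01, -18.0]
24 [-0.0046, -0.0225, 0.0] [-0.04, -0.01, -24.0]
30 [-0.0071, -0.0276, 0.0] [-0.05, -0.01, -30.0]
36 [-0.0102, -0.0325, 0.0] [-0.06, -0.01, -36.0]
42 [-0.0138, -0.037, 0.0] [-0.08, -0.02, -42.0]
48 [-0.0179, -0.0411, 0.0] [-0.09, -0.02, -48.0]
```

```bash
python3 drive.py '[[0,-0.0019,0,0,0,-2],[-0.0002,-0.0048,0,0,0,-5],[-0.0006,-0.0086,0,0,0,-9],[-0.0014,-0.0134,0,0,0,-14],[-0.0025,-0.0171,0,0,0,-18],[-0.0037,-0.0204,0,0,0,-21.6],[-0.0053,-0.0241,0,0,0,-25.8],[-0.0071,-0.0276,0,0,0,-30],[-0.0091,-0.0309,0,0,0,-34],[-0.0113,-0.0339,0,0,0,-38],[-0.0138,-0.037,0,0,0,-42],[-0.0138,-0.037,0,0,0,-42]]' 0.0 12
python3 - <<'E'
from h import *
s=st(); d=cap('top'); save(d,'x2',(270,145,420,290),4)
p=s['tcp_pos']; R0=Ro.from_euler('xyz',s['eef_rot'],degrees=True); c=np.array([.4038,-.2893]); v=p[:2]-c; print('rad',np.hypot(*v),np.degrees(np.arctan2(v[1],v[0]))%360)
E
```

```text
time_s: 7.55
tcp_pos: [0.3493, -0.2961, 0.0729]
eef_rot: [-179.9, 0.0, -173.0]
contact_force: [0.6, -2.0, 3.4]
gripper_width: 0.0167
gripper_force: 12.0
7.55 [ 0.3493 -0.2961  0.0729] [-1.7987e+02  5.0000e-02 -1.7296e+02] F [ 0.6 -2.   3.4] M [-0.48 -0.07 -0.05] w 0.0167 12.0
rad 0.05490848519088164 187.14829037425133
```

View pics/x2.png

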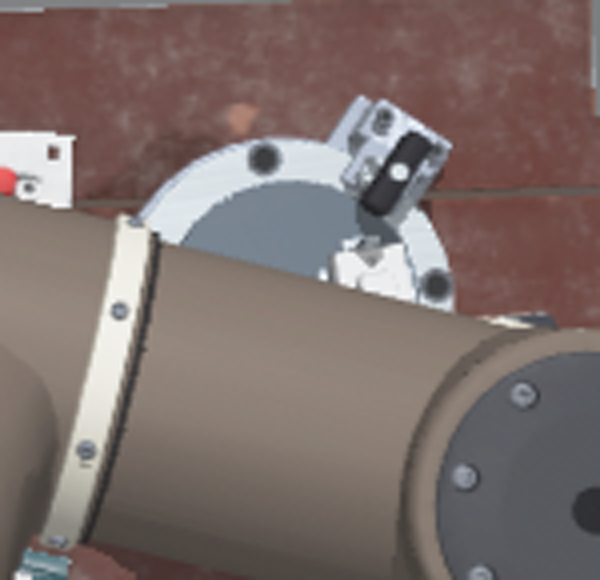

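The table follows (core insert now at (370,270)); the T-bar is still held out. Finishing the swing.

```bash
python3 drive.py '[[0,-0.0019,0,0,0,-2],[-0.0003,-0.0058,0,0,0,-6],[-0.0011,-0.0114,0,0,0,-12],[-0.0025,-0.017,0,0,0,-18],[-0.0042,-0.0215,0,0,0,-23],[-0.0063,-0.0256,0,0,0,-27.7],[-0.0087,-0.0299,0,0,0,-33],[-0.0117,-0.0339,0,0,0,-38],[-0.0147,-0.0374,0,0,0,-43],[-0.0169,-0.0397,0,0,0,-46.3],[-0.0177,-0.0405,0,0,0,-47.4],[-0.0177,-0.0405,0,0,0,-47.4]]' 
python3 drive.py '[[0,0,0,0,0,0],[0,0,0,0,0,0]]'
python3 - <<'E'
from h import *
s=st()
p=s['tcp_pos']; c=np.array([.4038,-.2893]); v=p[:2]-c; print('rad',np.hypot(*v),np.degrees(np.arctan2(v[1],v[0]))%360)
E
```

```text
time_s: 8.6
tcp_pos: [0.3713, -0.3339, 0.0729]
eef_rot: [-179.9, -0.1, -125.8]
contact_force: [-0.7, -4.8, 4.1]
gripper_width: 0.0167
gripper_force: 12.0
time_s: 8.77
tcp_pos: [0.3713, -0.3339, 0.0729]
eef_rot: [-179.9, -0.1, -125.9]
contact_force: [-1.3, -4.4, 4.1]
gripper_width: 0.0167
gripper_force: 12.0
8.77 [ 0.3713 -0.3339  0.0729] [-1.7989e+02 -9.0000e-02 -1.2588e+02] F [-1.3 -4.4  4.1] M [-1.96  0.42 -0.04] w 0.0167 12.0
rad 0.055195230592018564 233.955802691428
```

```bash
python3 drive.py '[[0,0,0,0,0,0],[0,0,0,0,0,0],[0,0,0,0,0,0],[0,0,0,0,0,0],[0,0,-0.03,0,0,0],[0,0,-0.07,0,0,0],[0,0,-0.1,0,0,0],[0,0,-0.1,0,0,0],[0,0,-0.1,0,0,0]]' 0.045
python3 - <<'E'
from h import *
st(); delta([.4555,-.3261,.167],tool(54.8,15,144.8))
E
```

```text
time_s: 9.52
tcp_pos: [0.372, -0.3335, 0.1742]
eef_rot: [-179.8, 0.0, -125.8]
contact_force: [0.2, -0.2, -0.9]
gripper_width: 0.0452
gripper_force: 0.0
9.52 [ 0.372  -0.3335  0.1742] [-1.7975e+02  2.0000e-02 -1.2577e+02] F [ 0.2 -0.2 -0.9] M [ 0.07  0.09 -0.  ] w 0.0452 0.0
delta [-0.0548 -0.0634  0.0075] [ 11.52 -11.61  88.89] rows 12.6
```

```bash
python3 drive.py '[[-0.0045,-0.005,0,0.9,-0.9,7],[-0.009,-0.01,0.001,1.8,-1.8,14],[-0.014,-0.016,0.002,2.7,-2.7,21],[-0.018,-0.021,0.002,3.6,-3.6,28],[-0.023,-0.026,0.003,4.5,-4.6,35],[-0.027,-0.031,0.004,5.4,-5.5,42],[-0.032,-0.037,0.004,6.3,-6.4,49],[-0.036,-0.042,0.005,7.2,-7.3,56],[-0.04,-0.047,0.006,8.1,-8.2,63],[-0.045,-0.052,0.006,9,-9.1,70],[-0.05,-0.058,0.007,10,-10,77],[-0.0525,-0.061,0.007,11,-11,84]]'
python3 drive.py '[[-0.002,-0.0025,0,0.5,-0.5,4.9],[-0.002,-0.0025,0,0.5,-0.5,4.9],[-0.002,-0.0025,0,0.5,-0.5,4.9]]'
python3 - <<'E'
from h import *
st(); d=cap('wrist'); save(d,'w3',None,1.4)
T=tool(54.8,15,144.8); b=np.array([.470,-.336,.098]); g=b+.0114*T[:,2]; print(g)
delta(g-T[:,2]*.04,T); delta(g,T)
E
```

```text
time_s: 10.52
tcp_pos: [0.4511, -0.3258, 0.1638]
eef_rot: [-179.3, 14.1, 149.5]
contact_force: [-0.3, -0.4, 0.4]
gripper_width: 0.0453
gripper_force: 0.0
time_s: 10.77
tcp_pos: [0.4508, -0.3289, 0.1647]
eef_rot: [-179.9, 14.6, 145.0]
contact_force: [-0.4, -0.4, 0.1]
gripper_width: 0.045
gripper_force: 0.0
10.77 [ 0.4508 -0.3289  0.1647] [-179.94   14.6   145.01] F [-0.4 -0.4  0.1] M [0.43 0.61 0.05] w 0.045 0.0
[ 0.47241102 -0.33770078  0.08698845]
delta [-0.0017  0.0053  0.0412] [ 0.01 -0.37  0.21] rows 1.0
delta [-0.0019  0.0053  0.0812] [ 0.01 -0.37  0.21] rows 2.0
```

View pics/w3.png

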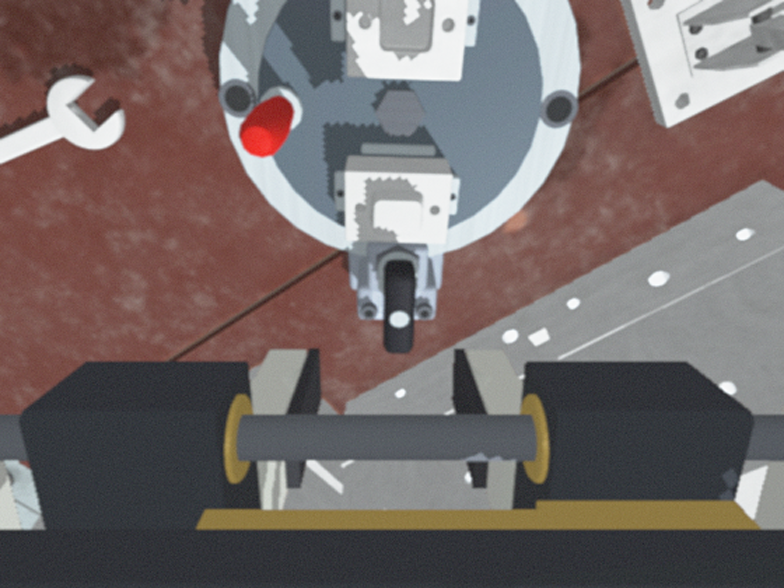

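The pocketed insert is now at the front (408,30), core at the rear (400,205), red handle on the right (262,140), T-bar at (399,305) still held out. Checking the table angle from the handle.

Run:
```python
from h import *
d=dict(np.load('/tmp/wrist.npz')); W=lambda u,v:(u/1.4-.2,v/1.4-.2)
for n,u,v,z in [('handle',262,140,.105),('hub',400,109,.05),('tee',399,319,.104),('strL',362,150,.052),('strR',436,150,.052),('insL',347,158,.080),('insR',452,173,.08),('scrL',369,312,.06),('scrR',425,312,.06)]:
    p=ray(d,*W(u,v),z); v=p[:2]-[.4038,-.2893]; print(n,p.round(4),np.hypot(*v).round(4),(np.degrees(np.arctan2(v[1],v[0]))%360).round(1))
a=ray(d,*W(362,150),.052)-ray(d,*W(436,150),.052); print(np.degrees(np.arctan2(a[1],a[0])))
a=ray(d,*W(369,312),.06)-ray(d,*W(425,312),.06); print(np.degrees(np.arctan2(a[1],a[0])))
```

```text
handle [ 0.3724 -0.3304  0.105 ] 0.0517 232.6
hub [ 0.4038 -0.2871  0.05  ] 0.0022 89.4
tee [ 0.4714 -0.335   0.104 ] 0.0816 325.9
strL [ 0.4088 -0.313   0.052 ] 0.0242 281.9
strR [ 0.4295 -0.2834  0.052 ] 0.0264 12.9
insL [ 0.4017 -0.3144  0.08  ] 0.0252 265.3
insR [ 0.4338 -0.2805  0.08  ] 0.0312 16.4
scrL [ 0.484  -0.3631  0.06  ] 0.109 317.4
scrR [ 0.5022 -0.3371  0.06  ] 0.1094 334.1
-124.99341736623819
-124.97391662173145
```

```bash
python3 drive.py '[[-0.001,0.003,0.02,0,-0.4,0.2],[-0.0017,0.0053,0.0412,0,-0.4,0.2],[-0.0019,0.0053,0.0412,0,-0.4,0.2],[-0.0019,0.0053,0.0612,0,-0.4,0.2],[-0.0019,0.0053,0.0812,0,-0.4,0.2],[-0.0019,0.0053,0.0812,0,-0.4,0.2],[-0.0019,0.0053,0.0812,0,-0.4,0.2]]' 0.045 
python3 drive.py '[[0,0,0,0,0,0],[0,0,0,0,0,0],[0,0,0,0,0,0],[0,0,0,0,0,0],[0,0,0,0,0,0]]' 0.0 6
python3 drive.py '[[0,0,0,0,0,0],[0,0,0,0,0,0],[-0.0004,0,-0.0013,0,0,0],[-0.0007,0,-0.0026,0,0,0],[-0.0007,0,-0.0026,0,0,0]]' 0.0 55
python3 - <<'E'
from h import *
s=st()
c=np.array([.470,-.336]); p=s['tcp_pos']; R0=Ro.from_euler('xyz',s['eef_rot'],degrees=True)
for a in (15,30,45):
    q=Ro.from_euler('z',a,degrees=True); pn=p.copy(); pn[:2]=c+(q.as_matrix()[:2,:2]@(p[:2]-c))
    w=(R0.inv()*q*R0).as_rotvec(degrees=True); print(a,(R0.inv().as_matrix()@(pn-p)).round(4).tolist(),w.round(2).tolist())
E
```

```text
time_s: 11.4
tcp_pos: [0.4721, -0.3382, 0.0875]
eef_rot: [-180.0, 15.0, 144.7]
contact_force: [-0.3, 0.2, 0.5]
gripper_width: 0.0449
gripper_force: 0.0
time_s: 11.82
tcp_pos: [0.4732, -0.3381, 0.0886]
eef_rot: [179.9, 15.2, 144.6]
contact_force: [0.5, 0.2, -0.2]
gripper_width: 0.0172
gripper_force: 0.0
time_s: 12.23
tcp_pos: [0.4731, -0.3378, 0.09]
eef_rot: [179.9, 15.1, 144.6]
contact_force: [4.7, 1.4, -10.7]
gripper_width: 0.0145
gripper_force: 55.0
12.23 [ 0.4731 -0.3378  0.09  ] [179.93  15.09 144.62] F [  4.7   1.4 -10.7] M [ 1.23 -0.55  0.37] w 0.0145 55.0
15 [0.0002, 0.0009, -0.0001] [-3.91, 0.02, -14.48]
30 [0.0006, 0.0017, -0.0002] [-7.81, 0.03, -28.96]
45 [0.0012, 0.0024, -0.0003] [-11.72, 0.05, -43.45]
```

```bash
python3 drive.py '[[0,0.0003,0,-1.3,0,-4.8],[0.0001,0.0007,0,-3,0,-11.2],[0.0003,0.001,-0.0001,-4.8,0,-18],[0.0005,0.0014,-0.0001,-6.6,0,-24.6],[0.0007,0.0018,-0.0002,-8.4,0,-31.3],[0.0009,0.0021,-0.0002,-10.1,0,-37.8],[0.0012,0.0024,-0.0003,-11.9,0,-44.2]]'
python3 drive.py '[[0,0.0003,0,-1.6,0,-6],[0.0002,0.0007,0,-3.3,0,-12.4],[0.0003,0.001,-0.0001,-5.1,0,-19],[0.0005,0.0014,-0.0001,-6.8,0,-25.6],[0.0007,0.0018,-0.0002,-8.6,0,-32.2],[0.0009,0.0021,-0.0002,-10.3,0,-38.4],[0.0011,0.0024,-0.0003,-11.5,0,-42.8],[0.0011,0.0024,-0.0003,-11.5,0,-42.8],[0.0011,0.0024,-0.0003,-11.5,0,-42.8]]'
python3 - <<'E'
from h import *
st()
E
```

```text
time_s: 12.82
tcp_pos: [0.4737, -0.3353, 0.0901]
eef_rot: [-180.0, 15.2, -171.9]
contact_force: [3.1, -2.9, -10.3]
gripper_width: 0.0145
gripper_force: 55.0
time_s: 13.57
tcp_pos: [0.4724, -0.3335, 0.0892]
eef_rot: [-179.9, 15.1, -127.9]
contact_force: [5.2, -1.6, -9.3]
gripper_width: 0.0142
gripper_force: 55.0
13.57 [ 0.4724 -0.3335  0.0892] [-179.94   15.11 -127.9 ] F [ 5.2 -1.6 -9.3] M [-1.88 -0.9  -0.46] w 0.0142 55.0
```

```bash
python3 drive.py '[[0,0.0001,0,-0.7,0,-2.6],[0,0.0001,0,-0.7,0,-2.6],[0.001,0.0001,0.0035,-0.7,0,-2.6],[0.0019,0.0001,0.007,-0.7,0,-2.6],[0.0028,0.0001,0.0105,-0.7,0,-2.6],[0.0034,0.0001,0.0125,-0.7,0,-2.6],[0.0034,0.0001,0.0125,-0.7,0,-2.6],[0.0034,0.0001,0.0125,-0.7,0,-2.6]]'
python3 - <<'E'
from h import *
st()
E
```

```text
time_s: 14.23
tcp_pos: [0.4724, -0.3335, 0.0785]
eef_rot: [-179.8, 15.1, -125.1]
contact_force: [2.9, 0.8, 3.3]
gripper_width: 0.0146
gripper_force: 55.0
14.23 [ 0.4724 -0.3335  0.0785] [-179.81   15.1  -125.14] F [2.9 0.8 3.3] M [-0.37 -0.68 -0.27] w 0.0146 55.0
```

```bash
python3 drive.py '[[0,0,0,0,0,0],[0,0,0,0,0,0],[0,0,0,0,0,0],[0,0,0,0,0,0],[0,0,0,0,0,0],[0,0,-0.02,0,0,0],[0,0,-0.05,0,0,0],[0,0,-0.1,0,0,0],[-0.03,0,-0.13,0,0,0],[-0.03,0,-0.13,0,0,0],[-0.03,0,-0.13,0,0,0],[-0.03,0,-0.13,0,0,0]]' 0.045
python3 - <<'E'
from h import *
st(); d=cap('wrist'); save(d,'w4',None,1.4)
t=cap('top'); P=cloud(t); m=(abs(P[...,0]-.47)<.03)&(abs(P[...,1]+.336)<.03)&(t['frame'].max(-1)<60); print('tee z',m.sum(),np.sort(P[m][:,2])[-12:].round(4) if m.any() else 0)
o=np.load('/tmp/top.npz')
E
```

```text
time_s: 15.23
tcp_pos: [0.4687, -0.3365, 0.2112]
eef_rot: [-179.9, 15.1, -125.1]
contact_force: [0.4, -0.3, -0.9]
gripper_width: 0.0449
gripper_force: 0.0
15.23 [ 0.4687 -0.3365  0.2112] [-179.89   15.12 -125.14] F [ 0.4 -0.3 -0.9] M [-0.65  0.59 -0.05] w 0.0449 0.0
tee z 102 [0.655  0.6553 0.6554 0.6554 0.6555 0.6555 0.6556 0.6559 0.656  0.6561
 0.6563 0.6566]
```

View pics/w4.png

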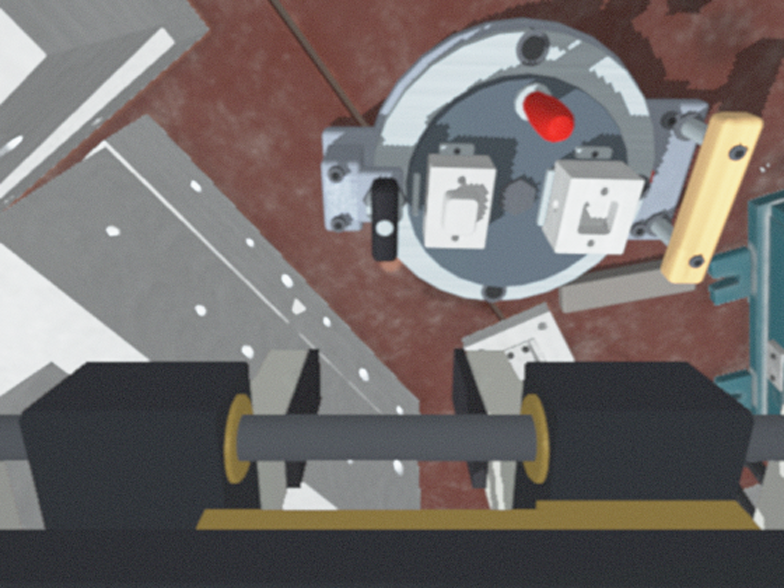

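Wrist view: the pocketed insert (597,205) is beside the hand rest, core insert at (460,205), T-bar (384,220) along fixture y. Verifying the T-bar height and the pocket centre by depth.

Run:
```python
from h import *
d=dict(np.load('/tmp/wrist.npz')); P=cloud(d); f=d['frame']
W=lambda u,v:(int(u/1.4),int(v/1.4))
for u,v in((385,215),(383,195),(386,245)):
    x,y=W(u,v); print(P[y-1:y+2,x-1:x+2,2].round(4).ravel())
m=(P[...,2]>.072)&(P[...,2]<.086)
for u,v in((625,190),(570,235),(437,180),(485,180),(437,235)): x,y=W(u,v); print('ins',P[y,x].round(4))
ax=np.array([.4038,-.2893]); th=np.radians(144.8); fp=ax+.04*np.array([np.cos(th),np.sin(th)]); print('front',fp)
q=P[m&(np.hypot(P[...,0]-fp[0],P[...,1]-fp[1])<.04)&(f.min(-1)>150)][:,:2]
rc=cv2.minAreaRect(q.astype(np.float32)*1000); print('pocket',rc,len(q), np.hypot(*(np.array(rc[0])/1000-fp)))
```

```text
[0.0935 0.0938 0.0944 0.0936 0.0942 0.0931 0.0935 0.094  0.0935]
[0.0944 0.0939 0.0934 0.0948 0.094  0.0933 0.0936 0.0939 0.0928]
[0.0938 0.0932 0.0938 0.0935 0.0936 0.0945 0.0946 0.094  0.0941]
ins [ 0.3542 -0.2725  0.0793]
ins [ 0.3899 -0.2636  0.078 ]
ins [ 0.4363 -0.3329  0.07  ]
ins [ 0.4144 -0.318   0.0709]
ins [ 0.4541 -0.3047  0.0713]
front [ 0.3711142  -0.26624271]
pocket ((373.1454772949219, -264.9119873046875), (46.36927795410156, 41.05141830444336), 53.62873077392578) 2375 0.002428350628647593
```

T-bar top is at 94 mm, so the plunger is home. The pocket centre is about 2.4 mm from the front place.

```bash
python3 -c "
from plant import r
print(r.close_job())"
```

```text
the job is handed in; nothing more can be done
None
```

I turned the table a quarter turn and handed the job in. The pocketed insert is at the front beside the hand rest, about 2.4 mm from its place by the camera, the plunger is home with the T-handle back in line, and both inserts look seated. The judge's result was not shown.

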